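# Set a tenoned rail into the fence and stop of the boring fixture

### The arm

A 7-joint arm with a two-finger parallel gripper is mounted at the origin on the work surface. World frame = base frame: x ahead of the robot, y to its left, z up, the work surface at z = 0. Lengths are in m, angles in rad, forces in N, time in s.
With the tool pointing down it reaches from about 0.35 to 0.9 m from the base axis. Payload 19.9 kg.
Tool frame: the origin (TCP) lies between the finger pads; the fingertips stand 19 mm ahead of it and the grasp point (between the pads) is the TCP (env.tip_reach is the distance from the TCP to the fingertips, in m); z points along the fingers, y is the line along which they close (so a half turn about z gives the same grasp; the last joint's range is limited). The gripper opens to 85 mm and grips with 20 to 120 N. Pads are 22 mm wide; open, the fingers measure 114 mm over their backs; the gripper's body (76 mm by 85 mm) begins 54 mm behind the grasp point. The pads swing forward as they close: fully open they stand 13 mm farther back than shut.
Start: joints at [1.073, 0.417, -0.01, 1.614, 0.005, 1.111, -0.053], TCP at [0.276, -0.561, 0.25] pointing down, gripper open.
Joint ranges: [-2.81, 2.81], [-0.39, 2.02], [-1.27, 1.25], [0.06, 2.57], [-1.19, 4.33], [0.19, 2], [-2.82, 2.82]. Speed limits (rad/s): [1.89, 1.89, 2.39, 2.39, 3.01, 3.01, 3.01].

### API

Orientations are given as a unit quaternion [x, y, z, w].
In Python, from rig import env, cams gives the robot as it stands.
- The arm moves only by the tool play_rows, never from a script. Its argument "rows" is a list of rows, each an object of numbers: "wx", "wy", "wz": the turn, a rotation vector about the tool's x, y, z in degrees; "dx", "dy", "dz": the shift along the tool's x, y, z in m; "fingers": the closure in counts, from 0 (fully open) to 255 (shut). In form: [{"wx": .., "wy": .., "wz": .., "dx": .., "dy": .., "dz": .., "fingers": ..}, ...]. A call has 1 to 5 rows; each row is the pose to reach, as a shift and turn from the pose commanded when the call began, along the tool's axes at that moment; what a row does not reach only later rows make up. A row lasts 1/12 s, in which the tool goes at most 41.7 mm and 7.16 degrees, less where a joint would pass 70% of its speed; a pose out of reach is approached as far as the arm can. A call with a gripper value outside its range is refused whole. The fingers move at their own pace and stop on an object; "newtons" is the grip in N (left out, the last holds). Time passes only in rows, so rows that repeat a pose let the fingers close. It gives the time, the measured TCP pose, the force, the opening and the grip force at its end, in the units of the state.
- env.get_state(): the state, without advancing time (a new reading comes with each control period).
- cams.grab_frame(name): name is "scene" or "top"; returns the picture (384x512x3 uint8, red, green, blue); there is no depth.
- cams.camera_model(name): a dict with "mtx" (3x3 intrinsics, pixels), "R" (3x3) and "t" (3): a world point X has camera coordinates R X + t. Camera axes: x right, y down, z forward; pixel columns grow to the right and rows downward; lengths in m; the calibration is good to about 2 mm. A picture is of the moment at which its call begins. camera_model takes no time and is no camera call.
- env.job_done(): hands the job in; it is judged then, once.
Trained networks look in the newest picture that a camera, given by its name, has taken for a name from the list of things; names that differ only in an ending like _2 or _b are one class to them, and where a whole thing is asked for, a point or a joint stands for the part that bears it (a point fixed in the world has none). Each returns a list of dicts, best first, with "conf" (0 to 1); they miss things now and then, are a little off and sometimes report something else, mostly with a low value. They report only what shows in the picture. A call takes as long as a camera call. They do not tell look-alikes from the thing itself.
- cams.find_in(camera, thing): "rect" ([left, top, right, bottom] in pixels, round what is visible of it).
The state is a dict: "time": time; "joint_positions": joint angles; "qd": joint speeds; "joint_torque": joint torques, N m; "ee_pos": TCP position; "orientation": TCP orientation; "wrist_force": force on the tool from outside, world axes, zero at the start; "wrist_torque": the same for the moment, N m; "gripper_width": opening from 0.0 (shut) to 1.0 (fully open); "finger_force": force on a finger pad.
Only numpy, scipy, OpenCV 4.12 (cv2) and the standard library are available. Lean on these libraries where they do the work, as an engineer would, in place of code of your own. Each camera call takes 0.05 s, during which the arm holds its last target. There are 200 camera calls.

### The job

Without picking it up, push the wooden rail (the block with the tenon on one end) across the bench until its long side lies flat against the aluminium fence, while it is still well short of the end stop. Then push it along the fence until its square end butts against the green stop, and leave it lying snug in that corner, touching both. Do not lift or tip the rail, and leave the plain offcut and everything else on the bench where they are.

Things in the scene. Friction and masses are not known exactly. Their poses are not given: they have to be found in the camera images.
- fixture: Fixed: straight aluminium fence with a green end stop square to it (both 30 mm high and thick; the stop stands out 75 mm). Origin: inner corner of fence face and stop face, at bench height. x points level into the fence (its face is x = 0, open bench at -x); y runs along the fence away from the stop (stop face is y = 0, fence ends at y = 480 mm). A 6 mm high foot lies behind the fence.
- rail: Loose wooden rail, 0.13-0.25 kg: block 56 (x) x 110 (y) x 36 mm high; on its +y end a tenon stands out 25 mm more (36 mm wide, 11 to 25 mm above bench). Origin: centre of the block's underside. Starts flat, on the fence's open side, tenon away from the stop, within 0.4 rad of the fence, at least 60 mm short of the stop. Seated: x = -28, y = 55 mm in the fixture's frame, y axes parallel.
- rail_center (a point): Centre of the rail's 110 mm block, half-way up (18 mm above the underside).
- rail_butt (a point): Centre of the rail's square (-y) end face, 18 mm above the underside; seated it is at x = -28 mm, y = 0 in the fixture's frame.
- offcut_center (a point): Centre (half-way up) of the plain loose offcut, same wood, 56 x 90 x 36 mm, no tenon. It lies in the same row as the rail, to one side of it, at least 40 mm from it and clear of the 56 mm lane along the fence. Leave alone.
- nut: Loose round steel collar, 32 mm across, 14 mm high, on the bench between rail and offcut, nearer the robot. Origin: centre of its underside. Leave alone.
- gauge_block: Loose steel block, 50 x 75 x 25 mm, lying to the right of the fixture. Origin: centre of its underside. Leave alone.
- driver: Screwdriver lying far to the right. Leave alone.
- glue: White bottle, 56 mm across, 150 mm high, standing to the right of the fixture. Origin: centre of its underside. Leave alone.
- tape: Roll of tape lying flat at the left, 100 mm across, 25 mm high. Origin: centre of its underside. Leave alone.
- mallet: Hammer lying far to the left. Leave alone.
- tin: Open steel tin, 70 mm across, 60 mm high, standing behind the fence. Origin: centre of its underside. Leave alone.
There are look-alikes about, which are no part of the job. What is shaped like the rail but pink or turquoise is not meant.

How it is judged:
On the way:
1. the rail lies flat against the fence (within 4 mm and 0.06 rad), its square end still more than 25 mm short of the stop (x of rail_center in the frame of fixture above -0.032 m and angle between the y axis of rail and the y axis of fixture, either way round below 0.06 rad and y of rail_butt in the frame of fixture above 0.025 m), for 0.1 s.
At the end, for the whole second after the job is handed in: the rail lies flat and at rest on the bench with its long side against the fence and its square end against the stop, each gap under 3 mm, parallel to the fence within 0.035 rad; nothing else has been moved more than 15 mm (x of rail_center in the frame of fixture between -0.031 and -0.025 m and y of rail_butt in the frame of fixture between -0.003 and 0.003 m and angle between the y axis of rail and the y axis of fixture, either way round below 0.035 rad and angle between rail's own z axis and vertical below 0.05 rad and height (world z) of rail below 0.004 m and linear speed of rail below 0.01 m/s); the robot touches nothing.
It fails at once if the rail is lifted more than 12 mm off the bench (height (world z) of rail_center above 0.03 m).
It fails at once if the rail is tipped more than 0.2 rad (angle between rail's own z axis and vertical above 0.2 rad).
It fails at once if the offcut is moved more than 15 mm (distance of offcut_center from where it was at the start of the episode above 0.015 m).
It fails at once if another thing on the bench is moved more than 15 mm (distance of any of nut, gauge_block, driver, glue, tape, mallet, tin from where it was at the start of the episode above 0.015 m).
It also fails if it takes over 64 s, if anything falls off the work surface, if the arm or the gripper's body presses on something with over 40 N, if the wrist force passes 120 N, or if a joint passes its speed limit or range.

## Working session

There is one attempt and no reset: what is moved stays moved. The work goes in short steps, Python scripts to look and compute and a tool call to move; the robot and the scene stay as the last step left them, time stands still between calls to the robot, and variables do not carry over. Pictures are saved under pics/ and viewed, at most 12 in all, crops included, and the job is handed in when it is done.

Besides the shell and the picture viewer there is one more tool, called as a command line: name --argument value ..., lists and objects as JSON in quotes. play_rows: Moves the arm, as the interface text tells. Its arguments: {"type":"object","properties":{"rows":{"type":"array"},"newtons":{"type":"number"}},"required":["rows"]}

```bash
mkdir -p pics
python3 - <<'E'
from rig import env,cams
import cv2,numpy as np
for n in("scene","top"):
    im=cams.grab_frame(n); cv2.imwrite(f"pics/{n}0.png",im[:,:,::-1])
    for th in("rail","offcut_center","fixture","nut"):
        print(n,th,[(np.round(d["rect"]).tolist(),round(d["conf"],2)) for d in cams.find_in(n,th)])
    m=cams.camera_model(n);print(np.round(-m["R"].T@m["t"],3))
s=env.get_state();print(s["time"],s["ee_pos"],s["orientation"],env.tip_reach)
E
```

```text
scene rail [([203.0, 170.0, 240.0, 213.0], 0.96), ([240.0, 158.0, 247.0, 165.0], 0.71), ([137.0, 193.0, 188.0, 223.0], 0.66), ([220.0, 110.0, 263.0, 140.0], 0.65)]
scene offcut_center [([270.0, 141.0, 302.0, 172.0], 0.7)]
scene fixture [([192.0, 164.0, 364.0, 287.0], 0.91)]
scene nut [([238.0, 157.0, 247.0, 168.0], 0.49)]
[ 1.15  -0.406  1.192]
top rail [([244.0, 191.0, 282.0, 217.0], 0.96), ([297.0, 208.0, 335.0, 232.0], 0.74), ([195.0, 244.0, 233.0, 264.0], 0.56)]
top offcut_center [([192.0, 194.0, 216.0, 212.0], 0.78), ([383.0, 245.0, 402.0, 282.0], 0.49)]
top fixture [([169.0, 138.0, 312.0, 178.0], 0.62), ([383.0, 251.0, 401.0, 280.0], 0.53)]
top nut []
[0.438 0.017 1.482]
0.5 [ 0.27567699 -0.5608815   0.25023325] [ 9.74033188e-01  2.26405266e-01 -1.57522993e-05 -5.86771441e-05] 0.019
```

View pics/top0.png

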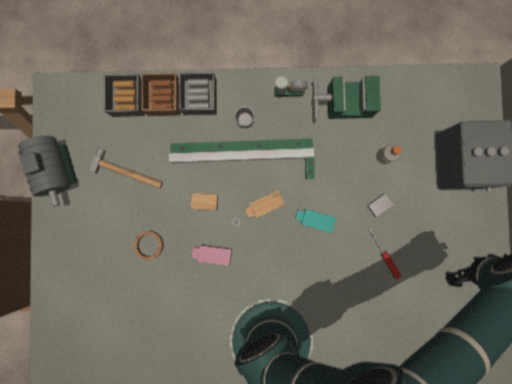

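View pics/scene0.png

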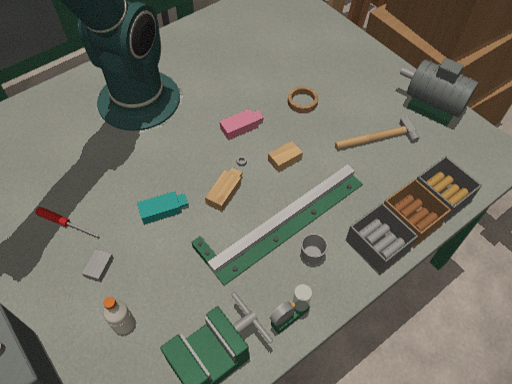

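```bash
cat > h.py <<'E'
from rig import env,cams
import cv2,numpy as np
def w(n,uv,z):
    m=cams.camera_model(n);K,R,t=[np.array(m[k]) for k in("mtx","R","t")]
    uv=np.atleast_2d(uv).astype(float);d=(np.c_[uv,np.ones(len(uv))]@np.linalg.inv(K).T)@R
    c=-R.T@t;return c+d*((z-c[2])/d[:,2])[:,None]
def px(n,X):
    m=cams.camera_model(n);p=(np.atleast_2d(X)@np.array(m["R"]).T+np.array(m["t"]))@np.array(m["mtx"]).T
    return p[:,:2]/p[:,2:]
def crop(n,im,r,name,s=5):
    a,b,c,d=r;cv2.imwrite(f"pics/{name}.png",cv2.resize(im[b:d,a:c,::-1],None,fx=s,fy=s,interpolation=cv2.INTER_CUBIC))
E
python3 - <<'E'
from h import *
im=cv2.imread("pics/top0.png")[:,:,::-1]
crop("top",im,(165,130,325,240),"c1")
for y in range(140,184,2): print(y,im[y,200].tolist(),im[y,260].tolist(),im[y,309].tolist()) if y<166 else None
print(im[170,296:322].tolist())
hsv=cv2.cvtColor(im.copy(),cv2.COLOR_RGB2HSV);m=cv2.inRange(hsv,(8,80,120),(25,255,255))
n,l,st,c=cv2.connectedComponentsWithStats(m)
for i in range(1,n):
    if st[i,4]>150: print(st[i],c[i])
E
```

```text
140 [126, 126, 113] [91, 109, 89] [64, 99, 74]
142 [99, 113, 95] [69, 95, 75] [65, 101, 77]
144 [66, 101, 78] [81, 86, 77] [66, 103, 78]
146 [66, 101, 75] [74, 88, 75] [66, 103, 77]
148 [64, 99, 73] [72, 104, 80] [138, 147, 137]
150 [66, 102, 78] [148, 152, 142] [186, 182, 175]
152 [151, 154, 146] [186, 179, 170] [190, 186, 179]
154 [184, 174, 169] [185, 176, 168] [190, 190, 183]
156 [186, 178, 171] [190, 182, 174] [148, 152, 144]
158 [189, 185, 177] [140, 135, 128] [72, 107, 84]
160 [153, 147, 142] [115, 114, 102] [71, 94, 74]
162 [112, 111, 102] [129, 128, 115] [79, 85, 77]
164 [126, 126, 112] [130, 128, 117] [69, 93, 75]
[[130, 127, 116], [129, 126, 112], [129, 127, 114], [128, 125, 112], [128, 127, 114], [127, 125, 114], [127, 127, 113], [128, 126, 115], [115, 116, 104], [77, 91, 77], [73, 109, 84], [72, 109, 82], [68, 102, 78], [69, 93, 73], [65, 86, 69], [65, 90, 72], [68, 101, 78], [73, 106, 81], [97, 118, 96], [121, 124, 108], [126, 126, 111], [128, 126, 114], [127, 126, 112], [128, 127, 114], [125, 125, 111], [130, 127, 116]]
[149  81  22  29 367] [157.98637602  95.5640327 ]
[  0  89  15  19 284] [ 6.97535211 97.96830986]
[113  89  22  13 233] [123.33476395  95.37339056]
[ 99 161  62  27 399] [130.12531328 173.6716792 ]
[245 191  39  27 569] [264.75571178 204.58172232]
[191 193  26  17 414] [203.55072464 201.25603865]
[134 231  28  29 242] [147.55785124 245.39256198]
```

View pics/c1.png

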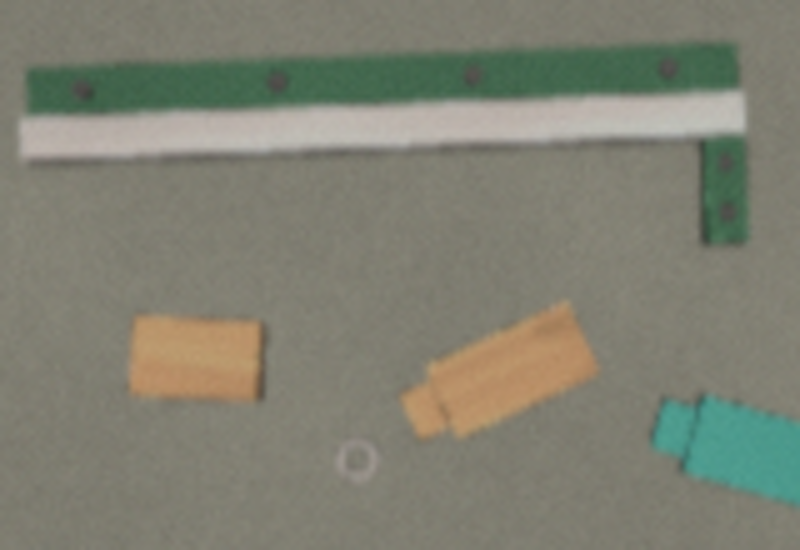

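```bash
cat >> h.py <<'E'
def fixture(im):
    g=im.astype(float).mean(2);P=[]
    # fence top bottom edge: white(185)-> half level ~150
    for u in range(178,300,2):
        col=g[:,u];
        v=next(v for v in range(150,168) if col[v]>=150>col[v+1] and col[v-1]>150)
        P.append((u,v+(col[v]-150)/(col[v]-col[v+1])))
    W=w("top",P,.03)[:,:2]
    vx,vy,x0,y0=cv2.fitLine(W.astype(np.float32),cv2.DIST_HUBER,0,.01,.01).ravel()
    d=np.array([vx,vy]);d*=np.sign(d[1])       # fixture y: toward +y world
    S=[]
    for v in range(164,176):
        r=im[v,:,0].astype(float)
        u=next(u for u in range(298,312) if r[u]>=100>r[u+1]);S.append((u+(r[u]-100)/(r[u]-r[u+1]),v))
    Sw=w("top",S,.03)[:,:2]  # inner side, edge (face visible is the side toward camera)
    n=np.array([d[1],-d[0]]) # into fence (+x)
    p0=np.array([x0,y0]); s=np.median((Sw-p0)@d)
    return p0+s*d,n,d
def rail(uv,F):
    o,n,d=F;W=w("top",uv,.036)[:,:2]-o;return np.c_[W@n,W@d]
E
python3 - <<'E'
from h import *
im=cv2.imread("pics/top0.png")[:,:,::-1]
F=fixture(im);print("fix",F,np.arctan2(F[1][1],F[1][0]))
c=(np.array([(430,365),(567,302),(600,370),(460,437)])+.5)/5-.5+[165,130]
R=w("top",c,.036)[:,:2];print(R,R.mean(0));print(rail(c,F))
off=(np.array([(135,316),(263,320),(260,400),(130,396)])+.5)/5-.5+[165,130]
print(rail(off,F)); print(w("top",(np.array([[358,460]])+.5)/5-.5+[165,130],.014))
print(np.linalg.norm(np.diff(R,axis=0),axis=1))
tl=(np.array([(705,395),(653,450),(683,475)])+.5)/5-.5+[165,130];print("turq",w("top",tl,.036))
E
```

```text
fix (array([ 0.64243693, -0.1287747 ]), array([0.9998951 , 0.01448278], dtype=float32), array([-0.01448278,  0.9998951 ], dtype=float32)) 0.014483289
[[ 0.48366799  0.06106361]
 [ 0.52557485 -0.03516545]
 [ 0.47776776 -0.05700843]
 [ 0.43328019  0.04118954]] [0.4800727  0.00251982]
[[-0.1560029   0.19211781]
 [-0.11549409  0.09529192]
 [-0.16361252  0.07414361]
 [-0.20667324  0.17297558]]
[[-0.11465809  0.3965506 ]
 [-0.12058998  0.30738038]
 [-0.17618445  0.31106221]
 [-0.17024881  0.40142565]]
[[0.41849605 0.11371072 0.014     ]]
[0.10495817 0.05256077 0.1078053 ]
turq [[ 0.45892449 -0.12944198  0.036     ]
 [ 0.42157443 -0.09241263  0.036     ]
 [ 0.40388293 -0.11274093  0.036     ]]
```

The wood-coloured rail with a tenon is at top-picture pixel (265,204). Three things could be confused with it:
- **Turquoise (316,220) and pink (212,255):** look-alikes, wrong colour.
- **Plain block (204,201):** no tenon, so it is the offcut.

The enlarged crop confirms the choice: the tenon is on the left, away from the stop, whose inner corner is at about (306,157).

play_rows --rows '[{"wz":7,"dx":0.025,"dy":-0.032,"fingers":0},{"wz":14,"dx":0.05,"dy":-0.064,"fingers":0},{"wz":21,"dx":0.075,"dy":-0.096,"fingers":0},{"wz":25.35,"dx":0.1,"dy":-0.128,"fingers":0},{"wz":25.35,"dx":0.125,"dy":-0.16,"fingers":0}]'

```text
invalid input
```

play_rows --rows '[{"wx":0,"wy":0,"wz":7,"dx":0.025,"dy":-0.032,"dz":0,"fingers":0},{"wx":0,"wy":0,"wz":14,"dx":0.05,"dy":-0.064,"dz":0,"fingers":0},{"wx":0,"wy":0,"wz":21,"dx":0.075,"dy":-0.096,"dz":0,"fingers":0},{"wx":0,"wy":0,"wz":25.35,"dx":0.1,"dy":-0.128,"dz":0,"fingers":0},{"wx":0,"wy":0,"wz":25.35,"dx":0.125,"dy":-0.16,"dz":0,"fingers":0}]'

```text
time: 0.92
ee_pos: [0.3173, -0.3603, 0.2503]
orientation: [1.0, 0.004, 0.0, 0.0]
wrist_force: [1.6, -0.3, 0.0]
gripper_width: 0.999
finger_force: 0.0
```

play_rows --rows '[{"wx":0,"wy":0,"wz":0,"dx":0.01,"dy":-0.04,"dz":0,"fingers":0},{"wx":0,"wy":0,"wz":0,"dx":0.02,"dy":-0.075,"dz":0,"fingers":0},{"wx":0,"wy":0,"wz":0,"dx":0.03,"dy":-0.11,"dz":0,"fingers":0},{"wx":0,"wy":0,"wz":0,"dx":0.04,"dy":-0.145,"dz":0,"fingers":0},{"wx":0,"wy":0,"wz":0,"dx":0.045,"dy":-0.18,"dz":0,"fingers":0}]'

```text
time: 1.33
ee_pos: [0.3602, -0.1797, 0.2506]
orientation: [1.0, 0.007, 0.0, 0.0]
wrist_force: [0.8, 0.8, 0.1]
gripper_width: 1.0
finger_force: 0.0
```

play_rows --rows '[{"wx":0,"wy":0,"wz":0,"dx":0.007,"dy":-0.036,"dz":0,"fingers":0},{"wx":0,"wy":0,"wz":0,"dx":0.014,"dy":-0.072,"dz":0,"fingers":0},{"wx":0,"wy":0,"wz":0,"dx":0.021,"dy":-0.108,"dz":0,"fingers":0},{"wx":0,"wy":0,"wz":0,"dx":0.028,"dy":-0.144,"dz":0,"fingers":0},{"wx":0,"wy":0,"wz":0,"dx":0.031,"dy":-0.18,"dz":0.01,"fingers":0}]'

```text
time: 1.75
ee_pos: [0.3891, 0.0007, 0.2417]
orientation: [1.0, 0.007, 0.002, 0.0]
wrist_force: [1.8, -1.0, 0.3]
gripper_width: 0.997
finger_force: 0.0
```

play_rows --rows '[{"wx":0,"wy":0,"wz":0,"dx":0.0,"dy":-0.002,"dz":0.035,"fingers":0},{"wx":0,"wy":0,"wz":0,"dx":0.0,"dy":-0.004,"dz":0.07,"fingers":0},{"wx":0,"wy":0,"wz":0,"dx":0.0,"dy":-0.004,"dz":0.105,"fingers":0},{"wx":0,"wy":0,"wz":0,"dx":0.0,"dy":-0.004,"dz":0.13,"fingers":0},{"wx":0,"wy":0,"wz":0,"dx":0.0,"dy":-0.004,"dz":0.15,"fingers":0}]'

```text
time: 2.17
ee_pos: [0.3873, 0.0031, 0.0885]
orientation: [1.0, 0.007, -0.001, -0.0]
wrist_force: [0.6, -0.1, -0.2]
gripper_width: 1.0
finger_force: 0.0
```

play_rows --rows '[{"wx":0,"wy":0,"wz":0,"dx":0.0,"dy":0,"dz":0.025,"fingers":0},{"wx":0,"wy":0,"wz":0,"dx":0.0,"dy":0,"dz":0.045,"fingers":0},{"wx":0,"wy":0,"wz":0,"dx":0.0,"dy":0,"dz":0.06,"fingers":0},{"wx":0,"wy":0,"wz":0,"dx":0.0,"dy":0,"dz":0.066,"fingers":0},{"wx":0,"wy":0,"wz":0,"dx":0.0,"dy":0,"dz":0.066,"fingers":0}]'

```text
time: 2.58
ee_pos: [0.3875, 0.003, 0.0235]
orientation: [1.0, 0.007, -0.001, -0.0]
wrist_force: [-1.2, 0.9, 0.4]
gripper_width: 0.996
finger_force: 0.0
```

Run:
```python
from h import *
im=cams.grab_frame("scene");crop("s",im,(120,80,320,230),"s1",4)
print(env.get_state()["ee_pos"])
```

```text
[0.38798722 0.00303359 0.02433631]
```

View pics/s1.png

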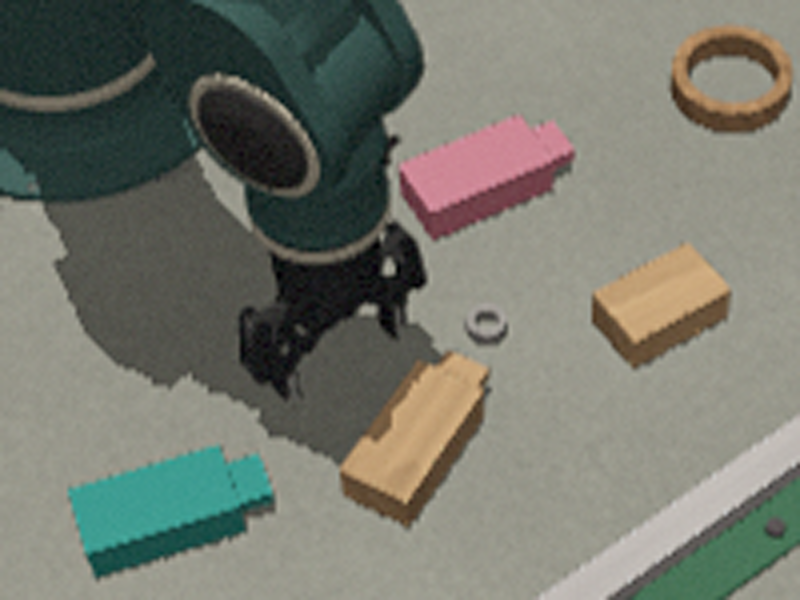

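The crop shows both fingers at crop pixels (285,385) and (395,325), behind the rail's long side. They are clear of the nut at (487,323) and the turquoise block. Next I push toward the fence.

play_rows --rows '[{"wx":0,"wy":0,"wz":0,"dx":0.01,"dy":0,"dz":0.003,"fingers":0},{"wx":0,"wy":0,"wz":0,"dx":0.022,"dy":0,"dz":0.003,"fingers":0},{"wx":0,"wy":0,"wz":0,"dx":0.034,"dy":0,"dz":0.003,"fingers":0},{"wx":0,"wy":0,"wz":0,"dx":0.046,"dy":0,"dz":0.003,"fingers":0},{"wx":0,"wy":0,"wz":0,"dx":0.058,"dy":0,"dz":0.003,"fingers":0}]'

```text
time: 3.05
ee_pos: [0.4479, 0.0036, 0.0223]
orientation: [1.0, 0.007, 0.001, -0.0]
wrist_force: [-0.3, 0.4, 0.8]
gripper_width: 0.999
finger_force: 0.2
```

play_rows --rows '[{"wx":0,"wy":0,"wz":0,"dx":0.01,"dy":0,"dz":0,"fingers":0},{"wx":0,"wy":0,"wz":0,"dx":0.02,"dy":0,"dz":0,"fingers":0},{"wx":0,"wy":0,"wz":0,"dx":0.03,"dy":0,"dz":0,"fingers":0},{"wx":0,"wy":0,"wz":0,"dx":0.04,"dy":0,"dz":0,"fingers":0},{"wx":0,"wy":0,"wz":0,"dx":0.05,"dy":0,"dz":0,"fingers":0}]'

```text
time: 3.47
ee_pos: [0.4969, 0.0044, 0.0214]
orientation: [1.0, 0.007, -0.0, -0.0]
wrist_force: [-1.1, -0.0, 1.5]
gripper_width: 1.002
finger_force: 0.9
```

Run:
```python
from h import *
im=cams.grab_frame("top");crop("s",im,(165,130,325,240),"c2",4)
im=cams.grab_frame("scene");crop("s",im,(160,120,320,230),"s2",4)
cv2.imwrite("pics/b2.png",np.vstack([cv2.imread("pics/s2.png")[:320],cv2.imread("pics/c2.png")[:280]]))
s=env.get_state();print(s["ee_pos"],s["wrist_force"])
```

```text
[0.4977147  0.00454743 0.02139486] [0.24798595 0.19095579 0.2936233 ]
```

View pics/b2.png

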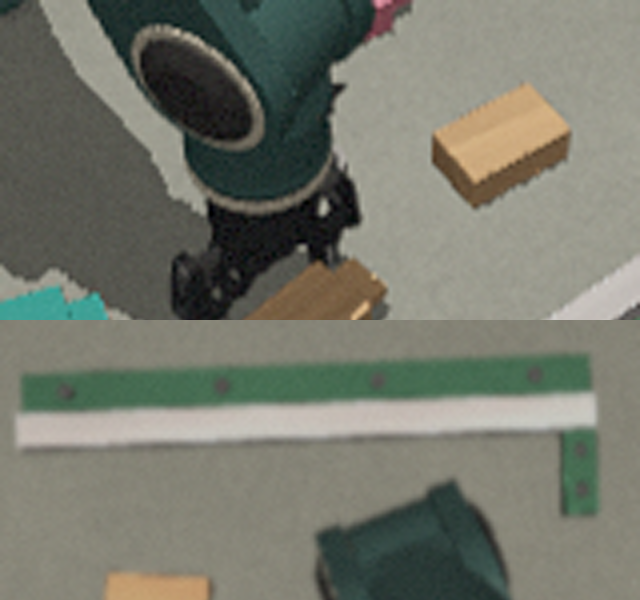

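The rail has turned roughly parallel and is moving with both fingers. I continue toward the fence.

play_rows --rows '[{"wx":0,"wy":0,"wz":0,"dx":0.011,"dy":0,"dz":0,"fingers":0},{"wx":0,"wy":0,"wz":0,"dx":0.022,"dy":0,"dz":0,"fingers":0},{"wx":0,"wy":0,"wz":0,"dx":0.033,"dy":0,"dz":0,"fingers":0},{"wx":0,"wy":0,"wz":0,"dx":0.044,"dy":0,"dz":0,"fingers":0},{"wx":0,"wy":0,"wz":0,"dx":0.055,"dy":0,"dz":0,"fingers":0}]'

```text
time: 3.98
ee_pos: [0.551, 0.0052, 0.0211]
orientation: [1.0, 0.007, -0.0, -0.0]
wrist_force: [-1.2, 0.6, 0.8]
gripper_width: 1.002
finger_force: 0.6
```

play_rows --rows '[{"wx":0,"wy":0,"wz":0,"dx":0.003,"dy":0,"dz":0,"fingers":0},{"wx":0,"wy":0,"wz":0,"dx":0.006,"dy":0,"dz":0,"fingers":0},{"wx":0,"wy":0,"wz":0,"dx":0.009,"dy":0,"dz":0,"fingers":0},{"wx":0,"wy":0,"wz":0,"dx":0.012,"dy":0,"dz":0,"fingers":0},{"wx":0,"wy":0,"wz":0,"dx":0.014,"dy":0,"dz":0,"fingers":0}]'

```text
time: 4.4
ee_pos: [0.565, 0.0054, 0.0213]
orientation: [1.0, 0.007, -0.0, -0.0]
wrist_force: [-0.8, 0.1, -1.3]
gripper_width: 0.997
finger_force: 0.4
```

Run:
```python
from h import *
im=cams.grab_frame("scene");crop("s",im,(160,130,320,250),"s3",5)
s=env.get_state();print(s["ee_pos"],s["wrist_force"])
```

```text
[0.56531933 0.00543552 0.02131502] [-1.07263302  0.33701946 -0.39619963]
```

View pics/s3.png

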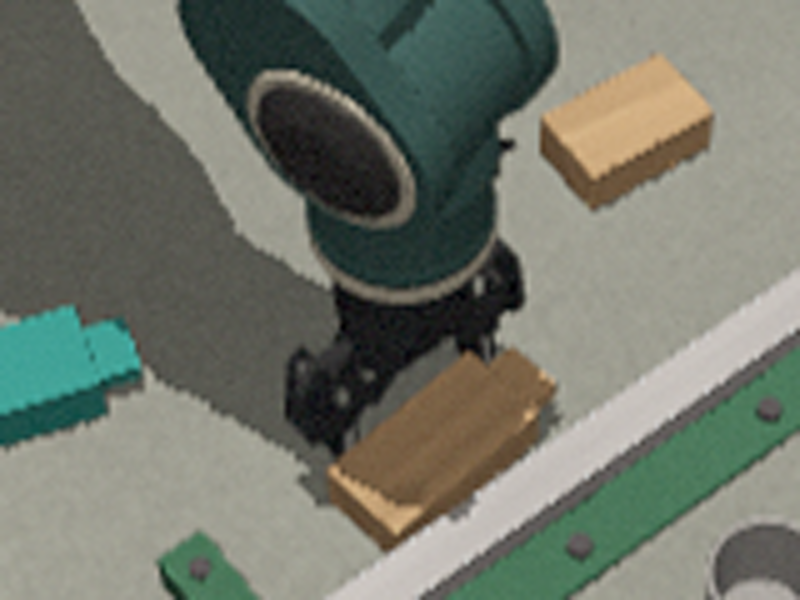

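The rail is parallel to the fence with a few mm gap left at crop pixel (470,490). Its butt at (390,545) is well short of the stop. I creep in until there is force.

play_rows --rows '[{"wx":0,"wy":0,"wz":0,"dx":0.002,"dy":0,"dz":0,"fingers":0},{"wx":0,"wy":0,"wz":0,"dx":0.004,"dy":0,"dz":0,"fingers":0},{"wx":0,"wy":0,"wz":0,"dx":0.006,"dy":0,"dz":0,"fingers":0},{"wx":0,"wy":0,"wz":0,"dx":0.008,"dy":0,"dz":0,"fingers":0},{"wx":0,"wy":0,"wz":0,"dx":0.008,"dy":0,"dz":0,"fingers":0}]'

```text
time: 4.87
ee_pos: [0.5703, 0.0056, 0.0207]
orientation: [1.0, 0.007, -0.003, 0.0]
wrist_force: [-21.7, 1.4, 14.2]
gripper_width: 0.998
finger_force: 14.0
```

play_rows --rows '[{"wx":0,"wy":0,"wz":0,"dx":0.0,"dy":0,"dz":0,"fingers":0},{"wx":0,"wy":0,"wz":0,"dx":0.0,"dy":0,"dz":0,"fingers":0},{"wx":0,"wy":0,"wz":0,"dx":-0.01,"dy":0,"dz":0,"fingers":0},{"wx":0,"wy":0,"wz":0,"dx":-0.025,"dy":0,"dz":0,"fingers":0},{"wx":0,"wy":0,"wz":0,"dx":-0.035,"dy":0,"dz":0,"fingers":0}]'

```text
time: 5.28
ee_pos: [0.5371, 0.005, 0.0212]
orientation: [1.0, 0.007, -0.0, -0.0]
wrist_force: [-0.2, 0.4, -0.4]
gripper_width: 0.999
finger_force: 0.0
```

play_rows --rows '[{"wx":0,"wy":0,"wz":0,"dx":0.0,"dy":0,"dz":-0.03,"fingers":0},{"wx":0,"wy":0,"wz":0,"dx":0.0,"dy":0,"dz":-0.06,"fingers":0},{"wx":0,"wy":0,"wz":0,"dx":0,"dy":0,"dz":-0.09,"fingers":100},{"wx":0,"wy":0,"wz":0,"dx":0,"dy":-0.035,"dz":-0.1,"fingers":255},{"wx":0,"wy":0,"wz":0,"dx":0,"dy":-0.07,"dz":-0.1,"fingers":255}]'

```text
time: 5.7
ee_pos: [0.5387, 0.0742, 0.1244]
orientation: [1.0, 0.005, 0.002, 0.0]
wrist_force: [1.1, 1.0, -1.0]
gripper_width: 0.605
finger_force: 0.0
```

play_rows --rows '[{"wx":0,"wy":0,"wz":0,"dx":0.0,"dy":-0.035,"dz":0,"fingers":255},{"wx":0,"wy":0,"wz":0,"dx":0.0,"dy":-0.07,"dz":0,"fingers":255},{"wx":0,"wy":0,"wz":0,"dx":0,"dy":-0.09,"dz":0,"fingers":255},{"wx":0,"wy":0,"wz":0,"dx":0,"dy":-0.1,"dz":0,"fingers":255},{"wx":0,"wy":0,"wz":0,"dx":0,"dy":-0.1,"dz":0,"fingers":255}]'

```text
time: 6.12
ee_pos: [0.5352, 0.1774, 0.1214]
orientation: [1.0, 0.009, 0.0, -0.0]
wrist_force: [0.9, 0.0, -0.5]
gripper_width: 0.0
finger_force: 0.0
```

Run:
```python
from h import *
im=cams.grab_frame("scene");crop("s",im,(160,130,320,250),"s4",5)
print(cams.find_in("scene","rail")[:2])
s=env.get_state();print(s["ee_pos"],s["wrist_force"],s["orientation"])
```

```text
[{'rect': [225.4, 202.0, 269.3, 243.2], 'conf': 0.91}, {'rect': [137.2, 191.4, 186.9, 221.9], 'conf': 0.8}]
[0.53568887 0.17407508 0.12114235] [-0.81913563 -0.68174666 -0.22972522] [ 9.99975591e-01  6.98044667e-03 -9.78185815e-05  2.85004002e-04]
```

View pics/s4.png

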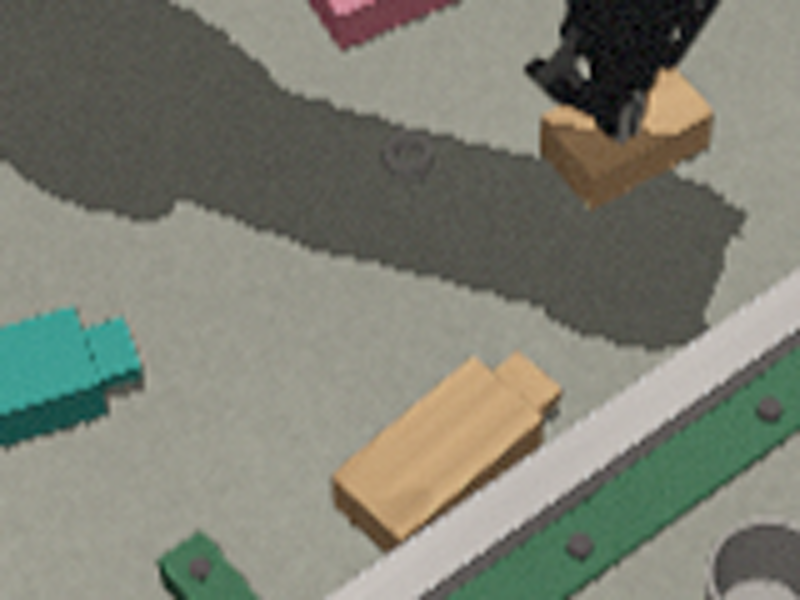

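Run:
```python
from h import *
im=cams.grab_frame("top");crop("s",im,(225,135,325,200),"c4",8)
F=fixture(cv2.imread("pics/top0.png")[:,:,::-1])
c=(np.array([(335,478),(475,357),(543,425)])+.5)/5-.5+[160,130]
W=w("scene",c,.036)[:,:2]-F[0];print(np.c_[W@F[1],W@F[2]])
f=(np.array([(330,598),(800,270)])+.5)/5-.5+[160,130]
W=w("scene",f,.03)[:,:2]-F[0];print("fence",np.c_[W@F[1],W@F[2]])
```

```text
[[-0.05322654  0.06657011]
 [-0.06672674  0.17442484]
 [-0.00888095  0.17612239]]
fence [[0.00052698 0.02279161]
 [0.0003846  0.3604454 ]]
```

View pics/c4.png

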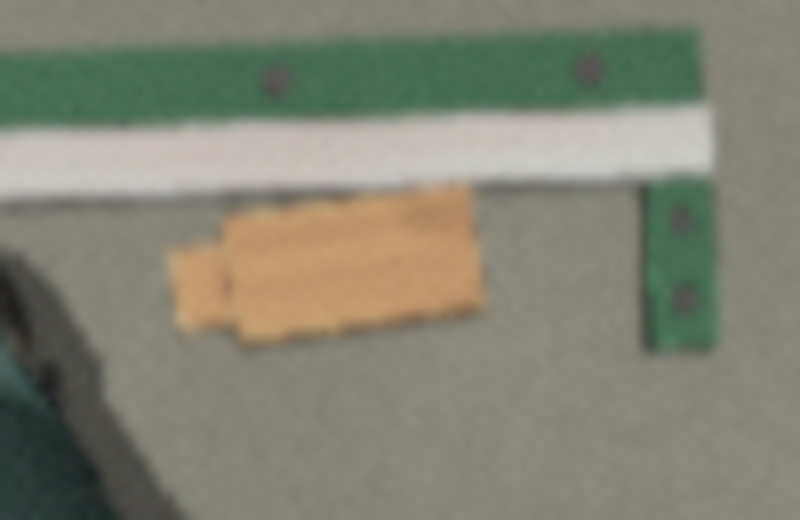

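The rail is skewed by about 0.12 rad. Its butt corner touches the fence and the tenon end is about 9 mm off, because the +y finger caught the tenon. The butt is about 67 mm from the stop. I'll push near the tenon shoulder with the fingers shut.

play_rows --rows '[{"wx":0,"wy":0,"wz":0,"dx":0.0,"dy":0.035,"dz":0,"fingers":255},{"wx":0,"wy":0,"wz":0,"dx":0.0,"dy":0.07,"dz":0,"fingers":255},{"wx":0,"wy":0,"wz":0,"dx":0,"dy":0.105,"dz":0,"fingers":255},{"wx":0,"wy":0,"wz":0,"dx":0,"dy":0.135,"dz":0,"fingers":255},{"wx":0,"wy":0,"wz":0,"dx":0,"dy":0.158,"dz":0,"fingers":255}]'

```text
time: 6.68
ee_pos: [0.5375, 0.0123, 0.1213]
orientation: [1.0, 0.005, -0.0, 0.001]
wrist_force: [1.0, -0.7, -0.6]
gripper_width: 0.002
finger_force: 0.0
```

play_rows --rows '[{"wx":0,"wy":0,"wz":0,"dx":0.0,"dy":0.001,"dz":0.03,"fingers":255},{"wx":0,"wy":0,"wz":0,"dx":0.0,"dy":0.001,"dz":0.06,"fingers":255},{"wx":0,"wy":0,"wz":0,"dx":0,"dy":0.001,"dz":0.08,"fingers":255},{"wx":0,"wy":0,"wz":0,"dx":0,"dy":0.001,"dz":0.091,"fingers":255},{"wx":0,"wy":0,"wz":0,"dx":0.0,"dy":0.001,"dz":0.091,"fingers":255}]'

```text
time: 7.1
ee_pos: [0.5366, 0.0148, 0.0284]
orientation: [1.0, 0.006, -0.002, 0.0]
wrist_force: [-0.5, 0.4, -0.1]
gripper_width: -0.001
finger_force: 0.0
```

play_rows --rows '[{"wx":0,"wy":0,"wz":0,"dx":0.008,"dy":0,"dz":0,"fingers":255},{"wx":0,"wy":0,"wz":0,"dx":0.016,"dy":0,"dz":0,"fingers":255},{"wx":0,"wy":0,"wz":0,"dx":0.022,"dy":0,"dz":0,"fingers":255},{"wx":0,"wy":0,"wz":0,"dx":0.026,"dy":0,"dz":0,"fingers":255},{"wx":0,"wy":0,"wz":0,"dx":0.029,"dy":0,"dz":0,"fingers":255}]'

```text
time: 7.52
ee_pos: [0.5678, 0.0165, 0.0309]
orientation: [1.0, 0.007, 0.0, -0.0]
wrist_force: [-1.9, 0.2, 0.4]
gripper_width: -0.003
finger_force: 0.6
```

play_rows --rows '[{"wx":0,"wy":0,"wz":0,"dx":0.002,"dy":0,"dz":0,"fingers":255},{"wx":0,"wy":0,"wz":0,"dx":0.004,"dy":0,"dz":0,"fingers":255},{"wx":0,"wy":0,"wz":0,"dx":0.006,"dy":0,"dz":0,"fingers":255},{"wx":0,"wy":0,"wz":0,"dx":0.008,"dy":0,"dz":0,"fingers":255},{"wx":0,"wy":0,"wz":0,"dx":0.009,"dy":0,"dz":0,"fingers":255}]'

```text
time: 7.93
ee_pos: [0.5717, 0.0165, 0.0294]
orientation: [1.0, 0.007, -0.005, 0.001]
wrist_force: [-34.5, -0.5, 23.0]
gripper_width: -0.002
finger_force: 17.7
```

play_rows --rows '[{"wx":0,"wy":0,"wz":0,"dx":0,"dy":0,"dz":0,"fingers":255},{"wx":0,"wy":0,"wz":0,"dx":-0.003,"dy":0,"dz":0,"fingers":255},{"wx":0,"wy":0,"wz":0,"dx":-0.012,"dy":0,"dz":0,"fingers":255},{"wx":0,"wy":0,"wz":0,"dx":-0.03,"dy":0,"dz":0,"fingers":255},{"wx":0,"wy":0,"wz":0,"dx":-0.035,"dy":0,"dz":-0.01,"fingers":255}]'

```text
time: 8.35
ee_pos: [0.5378, 0.016, 0.039]
orientation: [1.0, 0.007, -0.002, 0.0]
wrist_force: [-0.6, 0.1, -0.7]
gripper_width: -0.004
finger_force: 0.0
```

play_rows --rows '[{"wx":0,"wy":0,"wz":0,"dx":0,"dy":0,"dz":-0.03,"fingers":255},{"wx":0,"wy":0,"wz":0,"dx":0,"dy":0,"dz":-0.06,"fingers":255},{"wx":0,"wy":0,"wz":0,"dx":0,"dy":-0.035,"dz":-0.07,"fingers":255},{"wx":0,"wy":0,"wz":0,"dx":0,"dy":-0.07,"dz":-0.07,"fingers":255},{"wx":0,"wy":0,"wz":0,"dx":0,"dy":-0.105,"dz":-0.07,"fingers":255}]'

```text
time: 8.77
ee_pos: [0.54, 0.1219, 0.1122]
orientation: [1.0, 0.006, 0.002, -0.0]
wrist_force: [0.8, 1.2, 0.0]
gripper_width: 0.003
finger_force: 0.0
```

Run:
```python
from h import *
im=cams.grab_frame("top");crop("s",im,(225,135,325,200),"c5",8)
print(cams.find_in("top","rail")[:1],env.get_state()["ee_pos"])
```

```text
[{'rect': [296.7, 208.5, 338.0, 229.3], 'conf': 0.96}] [0.53894978 0.12721263 0.11167921]
```

View pics/c5.png

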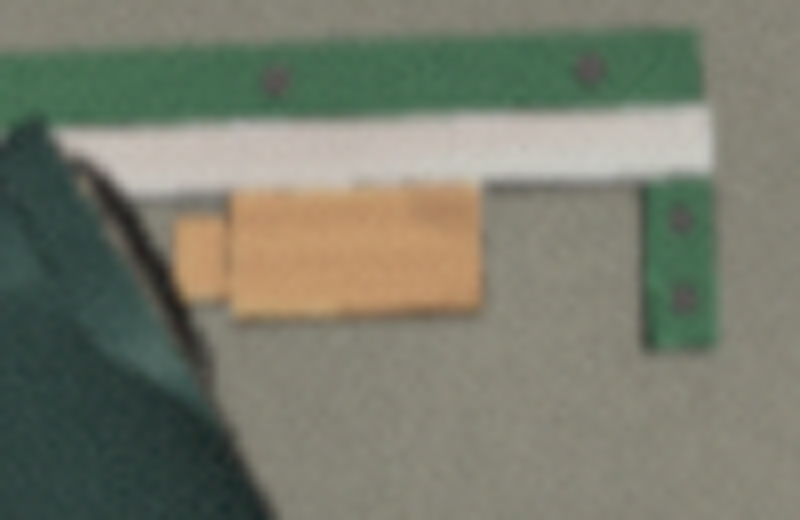

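The rail now lies flat against the fence, with its butt about 67 mm short of the stop (crop pixels 482 and 645). Next I go behind the tenon and push along.

play_rows --rows '[{"wx":0,"wy":0,"wz":0,"dx":0.03,"dy":0,"dz":0,"fingers":255},{"wx":0,"wy":0,"wz":0,"dx":0.055,"dy":0,"dz":0,"fingers":255},{"wx":0,"wy":0,"wz":0,"dx":0.074,"dy":0,"dz":0.0,"fingers":255},{"wx":0,"wy":0,"wz":0,"dx":0.074,"dy":0,"dz":0.025,"fingers":255},{"wx":0,"wy":0,"wz":0,"dx":0.074,"dy":0,"dz":0.05,"fingers":255}]'

```text
time: 9.28
ee_pos: [0.6152, 0.1222, 0.0612]
orientation: [1.0, 0.007, 0.002, -0.0]
wrist_force: [-0.8, -0.3, -1.2]
gripper_width: 0.002
finger_force: 0.0
```

play_rows --rows '[{"wx":0,"wy":0,"wz":0,"dx":0,"dy":0,"dz":0.015,"fingers":255},{"wx":0,"wy":0,"wz":0,"dx":0,"dy":0,"dz":0.027,"fingers":255},{"wx":0,"wy":0,"wz":0,"dx":0,"dy":0,"dz":0.031,"fingers":255},{"wx":0,"wy":0,"wz":0,"dx":0,"dy":0,"dz":0.031,"fingers":255},{"wx":0,"wy":0,"wz":0,"dx":0,"dy":0.005,"dz":0.031,"fingers":255}]'

```text
time: 9.7
ee_pos: [0.6137, 0.1182, 0.0302]
orientation: [1.0, 0.008, 0.0, -0.0]
wrist_force: [0.3, 0.4, 0.4]
gripper_width: 0.002
finger_force: 0.0
```

play_rows --rows '[{"wx":0,"wy":0,"wz":0,"dx":0,"dy":0.01,"dz":0,"fingers":255},{"wx":0,"wy":0,"wz":0,"dx":0,"dy":0.02,"dz":0,"fingers":255},{"wx":0,"wy":0,"wz":0,"dx":0,"dy":0.03,"dz":0,"fingers":255},{"wx":0,"wy":0,"wz":0,"dx":0,"dy":0.04,"dz":0,"fingers":255},{"wx":0,"wy":0,"wz":0,"dx":0,"dy":0.05,"dz":0,"fingers":255}]'

```text
time: 10.12
ee_pos: [0.6143, 0.0658, 0.0296]
orientation: [1.0, 0.007, 0.0, -0.0]
wrist_force: [0.3, 1.8, 0.8]
gripper_width: 0.0
finger_force: 0.7
```

play_rows --rows '[{"wx":0,"wy":0,"wz":0,"dx":0,"dy":0.006,"dz":0,"fingers":255},{"wx":0,"wy":0,"wz":0,"dx":0,"dy":0.012,"dz":0,"fingers":255},{"wx":0,"wy":0,"wz":0,"dx":0,"dy":0.018,"dz":0,"fingers":255},{"wx":0,"wy":0,"wz":0,"dx":0,"dy":0.024,"dz":0,"fingers":255},{"wx":0,"wy":0,"wz":0,"dx":0,"dy":0.03,"dz":0,"fingers":255}]'

```text
time: 10.53
ee_pos: [0.6146, 0.0369, 0.0293]
orientation: [1.0, 0.007, -0.0, -0.0]
wrist_force: [0.8, 1.9, 1.0]
gripper_width: 0.003
finger_force: 0.8
```

play_rows --rows '[{"wx":0,"wy":0,"wz":0,"dx":0,"dy":0.003,"dz":0,"fingers":255},{"wx":0,"wy":0,"wz":0,"dx":0,"dy":0.006,"dz":0,"fingers":255},{"wx":0,"wy":0,"wz":0,"dx":0,"dy":0.008,"dz":0,"fingers":255},{"wx":0,"wy":0,"wz":0,"dx":0,"dy":0.009,"dz":0,"fingers":255},{"wx":0,"wy":0,"wz":0,"dx":0,"dy":0.01,"dz":0,"fingers":255}]'

```text
time: 10.95
ee_pos: [0.6147, 0.0273, 0.0293]
orientation: [1.0, 0.007, -0.0, -0.0]
wrist_force: [0.4, 0.5, 0.8]
gripper_width: -0.002
finger_force: 0.5
```

play_rows --rows '[{"wx":0,"wy":0,"wz":0,"dx":0,"dy":0.002,"dz":0,"fingers":255},{"wx":0,"wy":0,"wz":0,"dx":0,"dy":0.004,"dz":0,"fingers":255},{"wx":0,"wy":0,"wz":0,"dx":0,"dy":0.006,"dz":0,"fingers":255},{"wx":0,"wy":0,"wz":0,"dx":0,"dy":0.008,"dz":0,"fingers":255},{"wx":0,"wy":0,"wz":0,"dx":0,"dy":0.009,"dz":0,"fingers":255}]'

```text
time: 11.37
ee_pos: [0.6148, 0.0178, 0.0292]
orientation: [1.0, 0.007, -0.0, 0.0]
wrist_force: [0.1, 0.8, -0.0]
gripper_width: 0.001
finger_force: 0.5
```

play_rows --rows '[{"wx":0,"wy":0,"wz":0,"dx":0,"dy":0.002,"dz":0,"fingers":255},{"wx":0,"wy":0,"wz":0,"dx":0,"dy":0.004,"dz":0,"fingers":255},{"wx":0,"wy":0,"wz":0,"dx":0,"dy":0.006,"dz":0,"fingers":255},{"wx":0,"wy":0,"wz":0,"dx":0,"dy":0.006,"dz":0,"fingers":255}]'

```text
time: 11.7
ee_pos: [0.6145, 0.0152, 0.0293]
orientation: [1.0, 0.008, -0.0, -0.002]
wrist_force: [-2.2, 15.6, 1.9]
gripper_width: -0.0
finger_force: 7.5
```

The rail has met the stop. I back off and look.

play_rows --rows '[{"wx":0,"wy":0,"wz":0,"dx":0,"dy":0.001,"dz":0,"fingers":255},{"wx":0,"wy":0,"wz":0,"dx":0,"dy":-0.005,"dz":0,"fingers":255},{"wx":0,"wy":0,"wz":0,"dx":0,"dy":-0.03,"dz":0,"fingers":255},{"wx":0,"wy":0,"wz":0,"dx":0,"dy":-0.06,"dz":0,"fingers":255},{"wx":0,"wy":0,"wz":0,"dx":0,"dy":-0.07,"dz":-0.03,"fingers":255}]'

```text
time: 12.12
ee_pos: [0.6109, 0.0859, 0.0553]
orientation: [1.0, 0.009, -0.003, -0.001]
wrist_force: [-1.0, 0.8, -0.4]
gripper_width: 0.001
finger_force: 0.0
```

play_rows --rows '[{"wx":0,"wy":0,"wz":0,"dx":0,"dy":0,"dz":-0.035,"fingers":255},{"wx":0,"wy":0,"wz":0,"dx":0,"dy":-0.02,"dz":-0.065,"fingers":255},{"wx":0,"wy":0,"wz":0,"dx":0,"dy":-0.05,"dz":-0.09,"fingers":255},{"wx":0,"wy":0,"wz":0,"dx":0,"dy":-0.07,"dz":-0.1,"fingers":255},{"wx":0,"wy":0,"wz":0,"dx":0,"dy":-0.07,"dz":-0.1,"fingers":255}]'

```text
time: 12.53
ee_pos: [0.6133, 0.1574, 0.1626]
orientation: [1.0, 0.01, 0.002, -0.002]
wrist_force: [0.3, 0.7, 0.4]
gripper_width: -0.001
finger_force: 0.0
```

Run:
```python
from h import *
a=cams.grab_frame("top");b=cams.grab_frame("scene")
crop("s",a,(245,140,325,190),"c6",6);crop("s",b,(170,175,250,275),"s6",6)
A,B=cv2.imread("pics/c6.png"),cv2.imread("pics/s6.png")
cv2.imwrite("pics/b6.png",np.hstack([cv2.copyMakeBorder(A,0,300,0,0,cv2.BORDER_CONSTANT),B])[:600,:800] if A.shape[1]<320 else np.hstack([cv2.copyMakeBorder(cv2.resize(A,(400,250)),0,250,0,0,cv2.BORDER_CONSTANT),cv2.resize(B,(400,500))]))
print(env.get_state()["ee_pos"])
```

```text
[0.61289749 0.15246184 0.1594704 ]
```

View pics/b6.png

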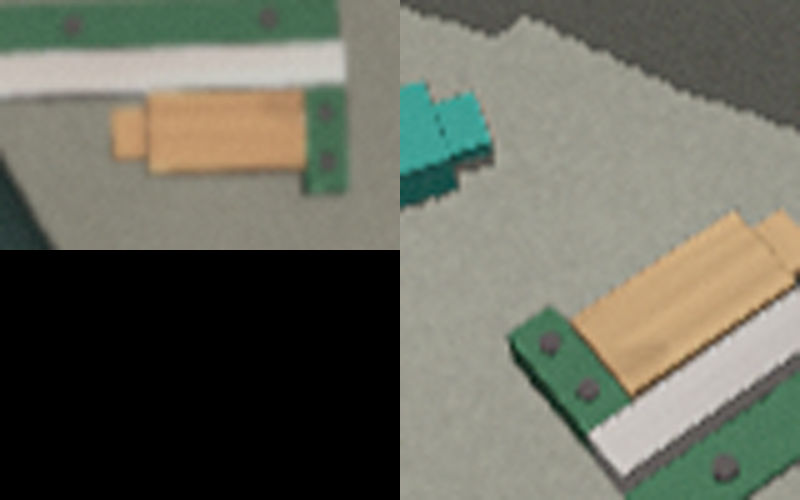

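Both views show the rail in the corner, touching the stop at (305,130) and the fence at (225,92). One numeric check of the near edge follows.

Run:
```python
from h import *
F=fixture(cv2.imread("pics/top0.png")[:,:,::-1])
def edge(im,us,v0,v1,far=False):
    P=[]
    for u in us:
        c=im[:,u,0].astype(float)-im[:,u,2]   # wood R-B high
        for v in range(v0,v1):
            if c[v]>=45>c[v+1]: P.append((u,v+(c[v]-45)/(c[v]-c[v+1])));break
    W=w("top",P,.036)[:,:2]-F[0];x,y=W@F[1],W@F[2];k=np.polyfit(y,x,1)
    return len(P),np.median(x),k[0]
im=cams.grab_frame("top");print("now",edge(im,range(278,303),166,180))
c5=cv2.resize(cv2.imread("pics/c5.png")[:,:,::-1],(100,65),interpolation=cv2.INTER_AREA)
f=np.zeros_like(im);f[135:200,225:325]=c5
print("flat",edge(f,range(257,283),166,180))
```

```text
now (25, np.float64(-0.060358116448048366), np.float64(0.0002525213998501212))
flat (26, np.float64(-0.0583602126483604), np.float64(-0.007017715703259953))
```

Parallel, but possibly up to 2 mm off the fence, which is close to the 3 mm limit. I add one gentle nudge from the side.

play_rows --rows '[{"wx":0,"wy":0,"wz":0,"dx":-0.02,"dy":0.03,"dz":0,"fingers":255},{"wx":0,"wy":0,"wz":0,"dx":-0.04,"dy":0.06,"dz":0,"fingers":255},{"wx":0,"wy":0,"wz":0,"dx":-0.06,"dy":0.09,"dz":0,"fingers":255},{"wx":0,"wy":0,"wz":0,"dx":-0.075,"dy":0.12,"dz":0,"fingers":255},{"wx":0,"wy":0,"wz":0,"dx":-0.075,"dy":0.15,"dz":0,"fingers":255}]'

```text
time: 13.1
ee_pos: [0.537, -0.0016, 0.1584]
orientation: [1.0, 0.007, -0.001, 0.0]
wrist_force: [2.1, -0.0, 0.4]
gripper_width: 0.003
finger_force: 0.0
```

play_rows --rows '[{"wx":0,"wy":0,"wz":0,"dx":0,"dy":0.035,"dz":0,"fingers":255},{"wx":0,"wy":0,"wz":0,"dx":0,"dy":0.071,"dz":0,"fingers":255},{"wx":0,"wy":0,"wz":0,"dx":0,"dy":0.071,"dz":0.03,"fingers":255},{"wx":0,"wy":0,"wz":0,"dx":0,"dy":0.071,"dz":0.06,"fingers":255},{"wx":0,"wy":0,"wz":0,"dx":0,"dy":0.071,"dz":0.08,"fingers":255}]'

```text
time: 13.52
ee_pos: [0.5394, -0.0721, 0.0764]
orientation: [1.0, 0.006, -0.001, 0.0]
wrist_force: [0.4, 0.2, -0.0]
gripper_width: 0.002
finger_force: 0.0
```

play_rows --rows '[{"wx":0,"wy":0,"wz":0,"dx":0,"dy":0,"dz":0.025,"fingers":255},{"wx":0,"wy":0,"wz":0,"dx":0,"dy":0,"dz":0.047,"fingers":255},{"wx":0,"wy":0,"wz":0,"dx":0.01,"dy":0,"dz":0.047,"fingers":255},{"wx":0,"wy":0,"wz":0,"dx":0.018,"dy":0,"dz":0.047,"fingers":255},{"wx":0,"wy":0,"wz":0,"dx":0.024,"dy":0,"dz":0.047,"fingers":255}]'

```text
time: 13.93
ee_pos: [0.5668, -0.0701, 0.0332]
orientation: [1.0, 0.007, 0.001, 0.0]
wrist_force: [1.6, -0.5, 0.1]
gripper_width: 0.001
finger_force: 0.0
```

play_rows --rows '[{"wx":0,"wy":0,"wz":0,"dx":0.003,"dy":0,"dz":0,"fingers":255},{"wx":0,"wy":0,"wz":0,"dx":0.006,"dy":0,"dz":0,"fingers":255},{"wx":0,"wy":0,"wz":0,"dx":0.008,"dy":0,"dz":0,"fingers":255},{"wx":0,"wy":0,"wz":0,"dx":0.01,"dy":0,"dz":0,"fingers":255}]'

```text
time: 14.27
ee_pos: [0.5731, -0.0698, 0.0325]
orientation: [1.0, 0.007, -0.002, 0.0]
wrist_force: [-27.7, -0.7, 17.9]
gripper_width: -0.003
finger_force: 13.6
```

play_rows --rows '[{"wx":0,"wy":0,"wz":0,"dx":-0.002,"dy":0,"dz":0,"fingers":255},{"wx":0,"wy":0,"wz":0,"dx":-0.006,"dy":0,"dz":0,"fingers":255},{"wx":0,"wy":0,"wz":0,"dx":-0.02,"dy":0,"dz":0,"fingers":255},{"wx":0,"wy":0,"wz":0,"dx":-0.04,"dy":0,"dz":0,"fingers":255},{"wx":0,"wy":0,"wz":0,"dx":-0.04,"dy":0,"dz":-0.035,"fingers":255}]'

```text
time: 14.68
ee_pos: [0.5293, -0.07, 0.0631]
orientation: [1.0, 0.007, -0.005, -0.0]
wrist_force: [-1.0, -0.3, -0.9]
gripper_width: -0.002
finger_force: 0.0
```

play_rows --rows '[{"wx":0,"wy":0,"wz":0,"dx":0,"dy":0,"dz":-0.035,"fingers":255},{"wx":0,"wy":0,"wz":0,"dx":0,"dy":-0.035,"dz":-0.07,"fingers":255},{"wx":0,"wy":0,"wz":0,"dx":0,"dy":-0.07,"dz":-0.09,"fingers":255},{"wx":0,"wy":0,"wz":0,"dx":0,"dy":-0.11,"dz":-0.09,"fingers":255},{"wx":0,"wy":0,"wz":0,"dx":0,"dy":-0.15,"dz":-0.09,"fingers":255}]'

```text
time: 15.1
ee_pos: [0.5336, 0.0791, 0.1597]
orientation: [1.0, 0.006, 0.002, 0.0]
wrist_force: [1.8, 0.3, -0.7]
gripper_width: 0.007
finger_force: 0.0
```

play_rows --rows '[{"wx":0,"wy":0,"wz":0,"dx":0,"dy":-0.035,"dz":0,"fingers":255},{"wx":0,"wy":0,"wz":0,"dx":0,"dy":-0.07,"dz":0,"fingers":255},{"wx":0,"wy":0,"wz":0,"dx":0,"dy":-0.08,"dz":0,"fingers":255},{"wx":0,"wy":0,"wz":0,"dx":0,"dy":-0.08,"dz":0,"fingers":255}]'

```text
time: 15.43
ee_pos: [0.5312, 0.1613, 0.1577]
orientation: [1.0, 0.01, 0.0, -0.001]
wrist_force: [-1.0, 0.2, 0.3]
gripper_width: -0.0
finger_force: 0.0
```

Run:
```python
from h import *
F=fixture(cv2.imread("pics/top0.png")[:,:,::-1])
im=cams.grab_frame("top");P=[]
for u in range(278,303):
    c=im[:,u,0].astype(float)-im[:,u,2]
    v=next((v for v in range(166,180) if c[v]>=45>c[v+1]),None)
    if v: P.append((u,v+(c[v]-45)/(c[v]-c[v+1])))
W=w("top",P,.036)[:,:2]-F[0];x,y=W@F[1],W@F[2];print(np.median(x),np.polyfit(y,x,1)[0])
g=[]
for v in range(160,170):
    c=im[v,:,0].astype(float)-im[v,:,2]
    u=next(u for u in range(296,312) if c[u]>=25>c[u+1]);g.append((u,im[v,u-1:u+4].min(1).tolist()))
print(g[::4])
for v in(162,166,170): print(im[v,299:312].tolist())
cv2.imwrite("pics/t7.png",cv2.resize(im[130:240,165:325,::-1],None,fx=5,fy=5,interpolation=cv2.INTER_CUBIC))
```

```text
-0.05841123784341627 0.007319333776106464
[(305, [92, 86, 84, 71, 71]), (305, [105, 109, 94, 73, 70]), (305, [107, 107, 94, 75, 72])]
[[181, 140, 100], [180, 141, 101], [178, 137, 98], [179, 140, 101], [179, 139, 101], [170, 134, 96], [141, 118, 87], [94, 113, 85], [73, 106, 82], [77, 99, 82], [83, 89, 81], [82, 83, 77], [75, 91, 78]]
[[190, 147, 106], [186, 145, 103], [189, 147, 106], [191, 148, 108], [191, 148, 106], [191, 150, 108], [174, 142, 103], [115, 124, 92], [73, 111, 83], [72, 109, 83], [70, 107, 81], [72, 108, 81], [68, 106, 79]]
[[192, 148, 107], [190, 148, 105], [189, 147, 106], [187, 143, 104], [188, 145, 105], [183, 143, 103], [169, 140, 102], [115, 123, 92], [75, 111, 83], [73, 108, 83], [73, 98, 78], [72, 92, 76], [70, 96, 76]]
```

View pics/t7.png

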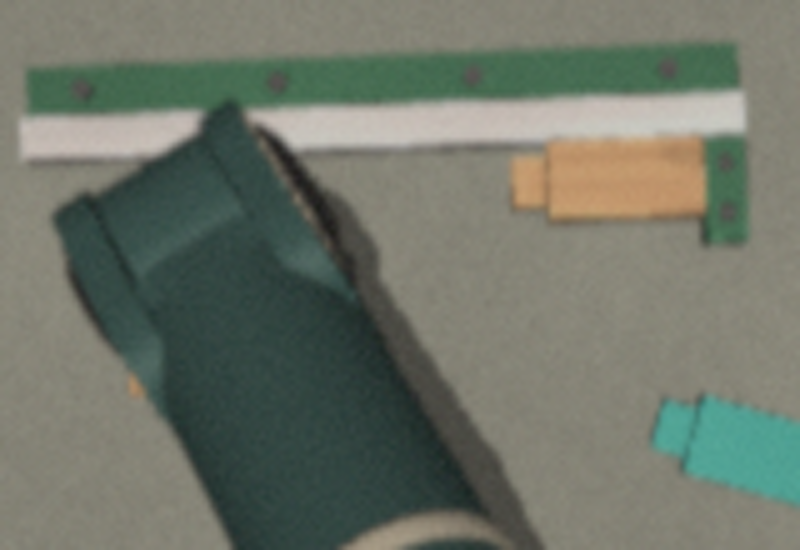

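The rail is snug: its near edge is back at the same reading as when it was flat, and there is no dark gap at the stop (crop pixel 705,180). The gripper is clear, so I hand in.

```bash
python3 -c "
from rig import env
print(env.job_done())"
```

```text
the job is handed in; nothing more can be done
None
```

The rail was pushed flat against the fence about 67 mm short of the stop, slid along into the corner so it touches both, and handed in at about 15 s; the hand-in gave no verdict, and I saw nothing else disturbed, though the arm hid the offcut and nut in the last picture.

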